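# Slide the omelette pan under the low countertop grill and switch it on

### The job

Slide the blue omelette pan by its handle under the low hood of the countertop grill, straight and centred between its two guide rails, until the whole pan body is beneath the hood and only the handle sticks out towards you. Keep the pan level and do not ram it against the grill. Then flip the red switch lever on top of the hood all the way over to the far side to switch the grill on, leaving the oil bottle, the mug and the bowl where they are.

Things in the scene. Friction and masses are not known exactly. Their poses are not given: they have to be found in the camera images.
- pan_centre (a point): Centre of the blue pan body (100 mm along x, 110 mm along y, 40 mm high, 0.3 to 0.6 kg), 20 mm above its underside. x points away from the handle, z up. The wooden handle runs from the near wall (x = -50 mm) to x = -150 mm. The pan starts flat on the counter in front of the grill, handle roughly towards the robot.
- pan_handle (a point): Grasp point in the middle of the section of the pan's straight level wooden handle, 75 mm out from the near wall (125 mm behind pan_centre), 28 mm above the counter. The handle is a bar 20 mm wide, 16 mm high. Axes as pan_centre.
- pan: The pan with its handle as a whole; origin at the centre of the pan body's underside, axes as pan_centre.
- grill: Fixed countertop grill. Origin on the counter, midway between its guide rails; x from its open front (robot side) to its back, y left. Steel hood from x = -70 (front edge) to 130 mm, 260 mm wide, underside 50, top 105 mm above the counter, on corner legs. On the bare counter under it: two guide rails along x, 154 mm apart inside, 16 mm high, from x = -68 mm; stop bar across, front face at x = 58 mm.
- switch (a joint): Red toggle lever in a black block (70 x 50 mm, 25 mm high) on top of the hood near its front: 0 = off, leaning to the grill's front; it swings 1.0 rad about the grill's y axis to on, leaning to the back, and stays where it is left. A push of about 1 N is enough.
- switch_tip (a point): Centre of the red ball (26 mm across) at the lever's tip. It moves on a 60 mm arc about a pivot at x = -45, y = 50, z = 127 mm in the grill's frame: x = -74, z = 180 mm at off (0), x = -16 mm, z = 180 mm at fully on (1.0).
- oil: Amber oil bottle 60 mm across, 190 mm high, standing to the left of the grill; origin under its foot. Leave alone.
- mug: White mug 80 mm across, 90 mm high, standing to the right of the grill; origin under its foot. Leave alone.
- bowl: Blue bowl 120 mm across, 50 mm high, on the counter to the left; origin under its foot. Leave alone.
Things that resemble listed ones, but are neither listed nor needed, are in the scene too. Of the things like the pan, leave any that is green or orange; of the rest the larger one is meant.

How it is judged:
On the way, in this order (a step that is already met when the one before it is completed fails the run):
1. the pan body is wholly under the hood, flat on the counter, centred and straight (x of pan_centre in the frame of grill between -0.021 and 0.02 m and y of pan_centre in the frame of grill between -0.015 and 0.015 m and angle between the x axis of pan_centre and the x axis of grill, either way round below 0.15 rad and height (world z) of pan_centre below 0.025 m), for 0.2 s.
2. the switch lever is over on its far (on) side (value of joint switch above 0.8 rad), for 0.2 s.
At the end, for the whole second after the job is handed in: The whole pan body is beneath the hood (its near wall no more than 1 mm ahead of the hood's front edge), flat on the counter and at rest, within 15 mm of the middle between the rails and within 0.15 rad of straight, and the switch lever is past 0.8 rad (on) (all of step 1 and angle between pan_centre's own z axis and vertical below 0.05 rad and linear speed of pan below 0.01 m/s and value of joint switch above 0.8 rad); the robot touches nothing.
It fails at once if the pan is pressed or knocked against the grill with more than 20 N (contact force between pan and grill above 20 N).
It fails at once if the pan is tipped more than 0.25 rad (angle between pan_centre's own z axis and vertical above 0.25 rad).
It fails at once if the oil bottle, the mug or the bowl is moved more than 20 mm or tipped (distance of any of oil, mug, bowl from where it was at the start of the episode above 0.02 m or angle between any of oil, mug, bowl's own z axis and vertical above 0.3 rad).
It also fails if it takes over 51 s, if anything falls off the work surface, if the arm or the gripper's body presses on something with over 40 N, if the wrist force passes 120 N, or if a joint passes its speed limit or range.

### The arm

A 7-joint arm with a two-finger parallel gripper is mounted at the origin on the work surface. World frame = base frame: x ahead of the robot, y to its left, z up, the work surface at z = 0. Lengths are in m, angles in rad, forces in N, time in s.
With the tool pointing down it reaches from about 0.35 to 0.9 m from the base axis. Payload 8.1 kg.
Tool frame: the origin (TCP) lies at the centre of the arm's flange, where the gripper is bolted on; the fingertips stand 178 mm ahead of it and the grasp point (between the pads) lies 159 mm ahead of it; z points along the fingers, y is the line along which they close (so a half turn about z gives the same grasp; the last joint's range is limited). The gripper opens to 92 mm and grips with 3 to 60 N. Pads are 19 mm wide; open, the fingers measure 130 mm over their backs; the gripper's body (75 mm by 190 mm) begins 47 mm behind the grasp point.
Start: joints at [1.052, 0.434, 0.025, 1.573, -0.012, 1.134, -0.075], TCP at [0.252, -0.572, 0.405] pointing down, gripper open.
Joint ranges: [-2.62, 2.62], [-0.44, 2.09], [-1.27, 1.32], [0.08, 2.57], [-1.32, 4.46], [0.12, 2], [-2.74, 2.74]. Speed limits (rad/s): [2.22, 2.22, 3.01, 3.01, 3.14, 3.14, 3.14].

### API

Orientations are given as a rotation vector (axis times angle).
In Python, from cell import arm gives the robot as it stands. The module is installed in compiled form; this text tells all that it offers.
- The arm moves only by the shell command python3 -m inch 'ROWS' [FORCE]. ROWS is text: rows parted by semicolons, each of 5 numbers parted by spaces: the shift along the tool's x, y, z in m, then the turn about the tool's z in rad, then the finger opening in m, from 0 to 0.0918. In form: x y z roll fingers; .... A call has 1 to 5 rows; each row is the pose to reach, as a shift and turn from the pose commanded when the call began, along the tool's axes at that moment; what a row does not reach only later rows make up. A row lasts 1/10 s, in which the tool goes at most 50 mm and 8.59 degrees, less where a joint would pass 70% of its speed; a pose out of reach is approached as far as the arm can. A call with a gripper value outside its range is refused whole. The fingers move at their own pace and stop on an object; FORCE is the grip in N (left out, the last holds). Time passes only in rows, so rows that repeat a pose let the fingers close. It gives the time, the measured TCP pose, the force, the opening and the grip force at its end, in the units of the state.
- arm.observe(): the state, without advancing time (a new reading comes with each control period).
- arm.get_image(name): name is "scene" or "top" or "wrist"; returns the picture (480x640x3 uint8, red, green, blue); there is no depth.
- arm.get_calibration(name): a dict with "intrinsics" (3x3 intrinsics, pixels), "distortion" ([k1, k2, p1, p2, k3] as OpenCV has them; the pictures are not rectified), "pose" (4x4, takes a point from camera to world coordinates). Camera axes: x right, y up, looking along -z (the intrinsics and any distortion apply to the point x, -y, -z); pixel columns grow to the right and rows downward; lengths in m; the calibration is good to about 2 mm. A picture is of the moment at which its call begins: read the wrist's pose just before it. get_calibration takes no time and is no camera call; for the wrist camera it gives the pose at the moment of the call.
- arm.sign_off(): hands the job in; it is judged then, once.
Trained networks look in the newest picture that a camera, given by its name, has taken for a name from the list of things; names that differ only in an ending like _2 or _b are one class to them, and where a whole thing is asked for, a point or a joint stands for the part that bears it (a point fixed in the world has none). Each returns a list of dicts, best first, with "conf" (0 to 1); they miss things now and then, are a little off and sometimes report something else, mostly with a low value. They report only what shows in the picture. A call takes as long as a camera call. They do not tell look-alikes from the thing itself.
- arm.look_for(camera, query): "point" ([row, column] in pixels, amid what is visible of it).
- arm.silhouettes(camera, query): "region" (480x640 bool, what is visible of it) and "point" ([row, column] in pixels, amid what is visible of it).
- arm.place_of(camera, query): "point" ([row, column] in pixels: a listed point, or the origin of a listed thing).
The state is a dict: "clock": time; "joints": joint angles; "dq": joint speeds; "joint_efforts": joint torques, N m; "position": TCP position; "ee_rot": TCP orientation; "force": force on the tool from outside, world axes, zero at the start; "ft_torque": the same for the moment, N m; "width": opening from 0.0 (shut) to 1.0 (fully open); "gripper_force": force on a finger pad.
Only numpy, scipy, OpenCV 4.12 (cv2) and the standard library are available. Lean on these libraries where they do the work, as an engineer would, in place of code of your own. Each camera call takes 0.05 s, during which the arm holds its last target. There are 200 camera calls.

## Working session

There is one attempt and no reset: what is moved stays moved. The work goes in short steps, Python scripts to look and compute and a shell command to move; the robot and the scene stay as the last step left them, time stands still between calls to the robot, and variables do not carry over. Pictures are saved under pics/ and viewed, at most 10 in all, crops included, and the job is handed in when it is done.

```bash
mkdir -p pics
cat > h.py <<'E'
import numpy as np, cv2
from cell import arm
from scipy.spatial.transform import Rotation as R
def save(cam,name):
    im=arm.get_image(cam); cv2.imwrite('pics/'+name,im[:,:,::-1]); return im
def ray(cam,rc):
    c=arm.get_calibration(cam); p=np.array([[[rc[1],rc[0]]]],float)
    u=cv2.undistortPoints(p,np.array(c['intrinsics']),np.array(c['distortion']))[0,0]
    T=np.array(c['pose']); return T[:3,3],T[:3,:3]@np.array([u[0],-u[1],-1])
def at(cam,rc,z):
    o,d=ray(cam,rc); return (o+d*(z-o[2])/d[2]).round(4)
def proj(cam,P):
    c=arm.get_calibration(cam);T=np.linalg.inv(np.array(c['pose']))
    q=(T[:3,:3]@np.atleast_2d(P).T).T+T[:3,3]
    q=q*[1,-1,-1]
    return cv2.projectPoints(q,np.zeros(3),np.zeros(3),np.array(c['intrinsics']),np.array(c['distortion']))[0][:,0,::-1]
E
python3 - <<'E'
from h import *
s=arm.observe(); print(s['position'],s['ee_rot'],s['clock']); print(R.from_rotvec(s['ee_rot']).as_matrix().round(3))
Z=dict(pan_centre=.02,pan_handle=.028,pan=0,grill=0,switch_tip=.18,oil=0,mug=0,bowl=0)
for cam in ('top','scene'):
    save(cam,cam+'0.png')
    for q,z in Z.items():
        for r in arm.place_of(cam,q)[:4]: print(cam,q,round(r['conf'],2),np.round(r['point']),at(cam,r['point'],z))
print(arm.observe()['clock'])
E
```

```text
[ 0.25233909 -0.57153071  0.40392653] [-3.07243308e+00 -6.48107163e-01  7.42385171e-04] 0.0
[[ 0.915  0.404 -0.001]
 [ 0.404 -0.915  0.001]
 [-0.    -0.002 -1.   ]]
top pan_centre 0.92 [320. 464.] [ 0.3144 -0.4097  0.02  ]
top pan_centre 0.74 [243. 379.] [ 0.5285 -0.184   0.02  ]
top pan_centre 0.63 [164. 405.] [ 0.7582 -0.2656  0.02  ]
top pan_centre 0.56 [231. 317.] [ 0.563  -0.0103  0.02  ]
top pan_handle 0.83 [136. 413.] [ 0.8436 -0.2893  0.028 ]
top pan_handle 0.73 [275. 456.] [ 0.4353 -0.392   0.028 ]
top pan_handle 0.71 [277. 369.] [ 0.4306 -0.1531  0.028 ]
top pan_handle 0.69 [276. 320.] [ 0.4336 -0.0195  0.028 ]
top pan 0.91 [248. 377.] [ 0.5179 -0.1803  0.    ]
top pan 0.84 [236. 319.] [ 0.5529 -0.0167  0.    ]
top pan 0.79 [167. 402.] [ 0.7573 -0.2597  0.    ]
top pan 0.65 [322. 463.] [ 0.3084 -0.4112  0.    ]
top grill 0.89 [172. 306.] [ 0.744   0.0215 -0.    ]
top grill 0.64 [202. 210.] [0.6531 0.2979 0.    ]
top switch_tip 0.68 [269. 186.] [0.4311 0.3164 0.18  ]
top switch_tip 0.63 [175. 286.] [0.6765 0.0687 0.18  ]
top switch_tip 0.41 [273. 318.] [ 0.4206 -0.0149  0.18
[... 506 characters left out ...]
an_handle 0.68 [240. 338.] [ 0.4291 -0.0054  0.028 ]
scene pan_handle 0.67 [224. 295.] [ 0.4447 -0.1529  0.028 ]
scene pan_handle 0.65 [198. 241.] [ 0.4448 -0.3721  0.028 ]
scene pan 0.86 [183. 258.] [ 0.3198 -0.406   0.    ]
scene pan 0.83 [238. 275.] [ 0.5073 -0.1818  0.    ]
scene pan 0.83 [279. 195.] [ 0.7728 -0.2561  0.    ]
scene pan 0.67 [276. 312.] [ 0.5725 -0.      0.    ]
scene grill 0.58 [319. 280.] [0.7445 0.0215 0.    ]
scene switch_tip 0.59 [263. 308.] [0.685  0.0679 0.18  ]
scene oil 0.9 [346. 393.] [0.6513 0.3006 0.    ]
scene mug 0.89 [232. 207.] [ 0.6103 -0.3675  0.    ]
scene mug 0.49 [346. 396.] [0.6471 0.306  0.    ]
scene bowl 0.76 [310. 449.] [0.4621 0.3661 0.    ]
0.9
```

View pics/top0.png

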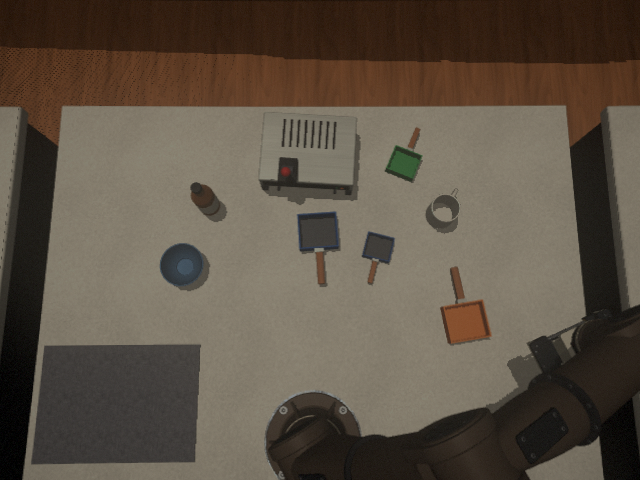

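View pics/scene0.png

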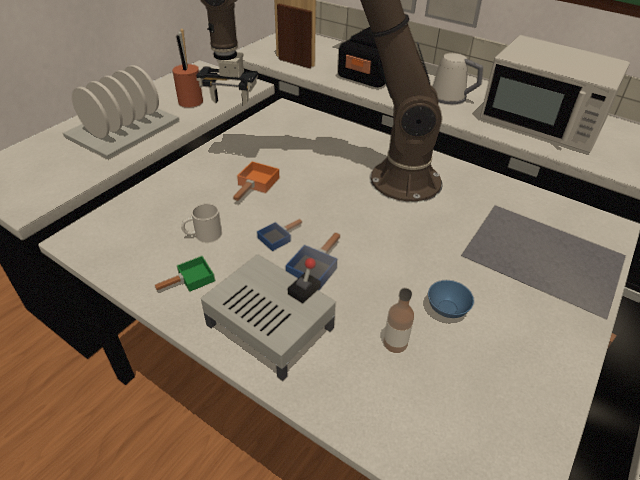

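The large blue pan is at top (row 232, col 318), with its handle at (268, 321). The small blue look-alike is at (247, 378). The grill is at (150, 308) and its red switch ball at (172, 287). Next I'll fit the pan and hood models to the silhouettes.

```bash
cat > fit.py <<'E'
from h import *
from scipy.optimize import minimize
def box(x0,x1,y0,y1,z0,z1): return np.array([[x,y,z] for x in(x0,x1) for y in(y0,y1) for z in(z0,z1)],float)
MODEL=dict(pan=[box(-.05,.05,-.055,.055,0,.04),box(-.15,-.05,-.01,.01,.02,.036)],
 grill=[box(-.07,.13,-.13,.13,.05,.105)])
def render(cam,name,p):
    c,s=np.cos(p[2]),np.sin(p[2]); m=np.zeros((480,640),np.uint8)
    for b in MODEL[name]:
        w=b.copy(); w[:,:2]=b[:,:2]@np.array([[c,s],[-s,c]])+p[:2]
        h=cv2.convexHull(proj(cam,w)[:,::-1].astype(np.float32))
        cv2.fillConvexPoly(m,np.round(h*16).astype(np.int32),255,cv2.LINE_AA,4)
    return m/255.
def fit(name,cams,p0,pick):
    regs={}
    for cam in cams:
        arm.get_image(cam)
        t=proj(cam,[[p0[0],p0[1],pick]])[0]
        c=arm.silhouettes(cam,name)
        c.sort(key=lambda r:np.hypot(*(np.array(r['point'])-t)))
        if c: regs[cam]=c[0]['region'].astype(float); print(cam,c[0]['point'],t,c[0]['region'].sum())
    out=[]
    for sel in [[c] for c in regs]+[list(regs)]:
        def cost(p): return sum(1-np.minimum(render(c,name,p),regs[c]).sum()/np.maximum(render(c,name,p),regs[c]).sum() for c in sel)
        S=np.array(p0)+np.array([[0,0,0],[.02,0,0],[0,.02,0],[0,0,.1]])
        r=minimize(cost,p0,method='Nelder-Mead',options=dict(initial_simplex=S,xatol=1e-4,fatol=1e-5)); print(name,sel,r.x.round(4),round(r.fun,3)); out.append(r.x)
    return out[-1]
E
python3 - <<'E'
from fit import *
fit('grill',['top','scene'],[.744,.0215,-.02],.08)
fit('pan',['top','scene'],[.56,-.012,.02],.02)
# wrong class check: switch ball
for cam in('top','scene'):
    im=arm.get_image(cam).astype(int); m=(im[...,0]>100)&(im[...,0]>2.2*im[...,1])&(im[...,0]>2.2*im[...,2])
    n,l,st,c=cv2.connectedComponentsWithStats(m.astype(np.uint8))
    t=proj(cam,[[.68,.07,.18]])[0]; i=1+np.argmin(np.hypot(c[1:,1]-t[0],c[1:,0]-t[1])); print(cam,c[i],st[i],at(cam,c[i][::-1],.18))
print(arm.observe()['clock'])
E
```

```text
top [150.7, 307.5] [162.68734114 305.42427962] 7082
scene [308.2, 274.7] [298.13993867 279.01964169] 9216
grill ['top'] [ 0.7472  0.0165 -0.0495] 0.044
grill ['scene'] [ 0.7478  0.019  -0.0647] 0.098
grill ['top', 'scene'] [ 0.7474  0.0168 -0.0538] 0.142
top [235.7, 320.5] [231.73109504 317.6107565 ] 1810
scene [266.0, 317.2] [266.43217224 310.83780204] 1286
pan ['top'] [ 0.5627 -0.0127  0.0628] 0.072
pan ['scene'] [ 0.5552 -0.0119  0.092 ] 0.304
pan ['top', 'scene'] [ 0.5622 -0.0121  0.0677] 0.386
top [284.68571429 170.31428571] [282 167   7   7  35] [0.6892 0.0722 0.18  ]
scene [309.5942029  262.94202899] [305 259  10   9  69] [0.6822 0.0691 0.18  ]
1.4
```

```bash
cat > go.py <<'E'
import sys
from h import *
x,y,z,yaw=map(float,sys.argv[1:5]); s=arm.observe(); M=R.from_rotvec(s['ee_rot']).as_matrix()
cur=np.arctan2(M[1,0],M[0,0])
print('clock',s['clock'],'pos',np.round(s['position'],4),'yaw',cur.round(4),'F',np.round(s['force'],1),'w',s['width'],'tiltz',M[:,2].round(3))
print('shift',(M.T@(np.array([x,y,z])-s['position'])).round(4),'roll',round(cur-yaw,3))
E
python3 go.py .428 -.0213 .40 .065
```

```text
clock 1.4 pos [ 0.2524 -0.5718  0.4047] yaw 0.4157 F [ 0.1  0.1 -0.3] w 0.9975152425107686 tiltz [-0. -0. -1.]
shift [ 0.3829 -0.4327  0.0047] roll 0.351
```

```bash
python3 -m inch '0.383 -0.433 0.005 0.351 0.07; 0.383 -0.433 0.005 0.351 0.07; 0.383 -0.433 0.005 0.351 0.07; 0.383 -0.433 0.005 0.351 0.07; 0.383 -0.433 0.005 0.351 0.07'; python3 go.py .428 -.0213 .40 .065
```

```text
clock: 1.9
position: [0.3286, -0.3316, 0.4028]
ee_rot: [3.139, 0.101, 0.001]
force: [1.7, -0.3, 0.8]
width: 0.764
gripper_force: 0.0
clock 1.9 pos [ 0.3286 -0.3316  0.4028] yaw 0.0646 F [ 1.7 -0.3  0.8] w 0.7638948573397283 tiltz [ 0.001 -0.001 -1.   ]
shift [ 0.1192 -0.3032  0.0026] roll -0.0
```

```bash
python3 -m inch '0.119 -0.303 0.003 0 0.07; 0.119 -0.303 0.003 0 0.07; 0.119 -0.303 0.003 0 0.07; 0.119 -0.303 0.003 0 0.07; 0.119 -0.303 0.003 0 0.07' >/dev/null; python3 -m inch '0.04 -0.11 0 0 0.07; 0.04 -0.11 0 0 0.07' ; python3 go.py .428 -.0213 .40 .065
```

```text
clock: 2.6
position: [0.4326, 0.0025, 0.4007]
ee_rot: [3.14, 0.101, 0.002]
force: [1.2, -0.9, -0.8]
width: 0.763
gripper_force: 0.0
clock 2.6 pos [0.4326 0.0025 0.4007] yaw 0.0644 F [ 1.2 -0.9 -0.8] w 0.7632496430411988 tiltz [ 0.001 -0.    -1.   ]
shift [-0.0062  0.0235  0.0007] roll -0.001
```

```bash
python3 -m inch '0 0 0 0 0.07; 0 0 0 0 0.07'>/dev/null ; python3 go.py .428 -.0213 .40 .065
python3 - <<'E'
from h import *
save('wrist','w1.png')
for q,z in dict(pan_handle=.028,pan_centre=.02,grill=0,switch_tip=.18).items():
    for r in arm.place_of('wrist',q)[:3]: print(q,round(r['conf'],2),np.round(r['point']),at('wrist',r['point'],z))
E
```

```text
clock 2.8 pos [0.4326 0.0015 0.4003] yaw 0.0678 F [ 0.3 -0.5  0.1] w 0.7620206986345255 tiltz [ 0. -0. -1.]
shift [-0.0061  0.0224  0.0003] roll 0.003
pan_handle 0.97 [223. 478.] [ 0.4321 -0.1564  0.028 ]
pan_handle 0.56 [213. 339.] [ 0.4329 -0.0218  0.028 ]
pan_centre 0.89 [133. 518.] [ 0.5178 -0.1837  0.02  ]
pan_centre 0.75 [ 70. 342.] [ 0.56   -0.0156  0.02  ]
grill 0.72 [ 69. 341.] [ 0.564 -0.016  0.   ]
grill 0.25 [ 70. 340.] [ 0.5633 -0.015   0.    ]
```

View pics/w1.png

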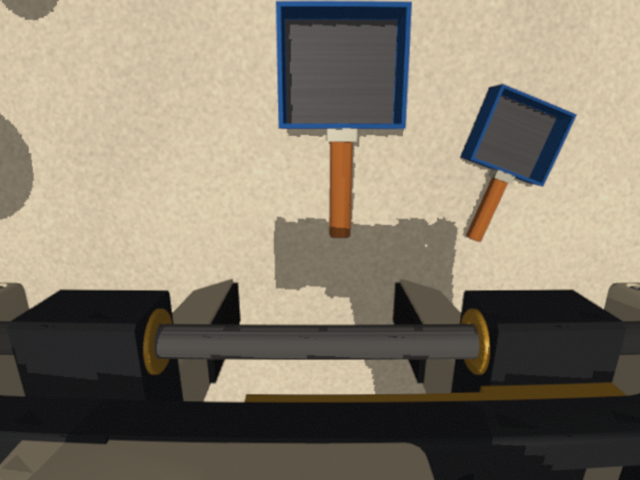

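The wrist picture shows the pan at (65, 343), with its handle running along column 340 to row 235, nearly parallel to the tool.

```bash
python3 - <<'E'
from h import *
for p in [(129,279),(129,408),(3,278),(3,411)]: print(p,at('wrist',p,.04))
for p in [(145,342.5),(225,340.5)]: print(p,at('wrist',p,.036))
E
python3 go.py .428 -.0215 .189 .05
```

```text
(129, 279) [0.506  0.0362 0.04  ]
(129, 408) [ 0.5132 -0.0751  0.04  ]
(3, 278) [0.6048 0.041  0.04  ]
(3, 411) [ 0.6121 -0.0661  0.04  ]
(145, 342.5) [ 0.4959 -0.0199  0.036 ]
(225, 340.5) [ 0.4234 -0.0238  0.036 ]
clock 3.05 pos [ 0.4323 -0.0008  0.4002] yaw 0.0622 F [-0.  -0.2  0.8] w 0.7596429919480372 tiltz [-0. -0. -1.]
shift [-0.0055  0.0203  0.2113] roll 0.012
```

```bash
python3 -m inch '-0.005 0.023 0 0 0.07; -0.006 0.023 0.05 0 0.07; -0.006 0.023 0.10 0 0.07; -0.006 0.023 0.14 0 0.07; -0.006 0.023 0.17 0 0.07'; python3 go.py .427 -.0235 .189 .062
```

```text
clock: 3.55
position: [0.4271, -0.024, 0.2282]
ee_rot: [3.14, 0.098, -0.003]
force: [0.1, -0.6, 0.2]
width: 0.762
gripper_force: 0.0
clock 3.55 pos [ 0.4271 -0.024   0.2282] yaw 0.0626 F [ 0.1 -0.6  0.2] w 0.7618569242132026 tiltz [-0.002 -0.    -1.   ]
shift [-0.     -0.0005  0.0392] roll 0.001
```

```bash
python3 -m inch '0 0 0.025 0 0.07; 0 0 0.041 0 0.07; 0 0 0.041 0 0.07; 0 0 0.041 0 0.01; 0 0 0.041 0 0.01' 15;python3 -m inch '0 0 0 0 0.01; 0 0 0 0 0.01; 0 0 0 0 0.01; 0 0 0 0 0.01; 0 0 0 0 0.01' 15
python3 - <<'E'
from fit import *
fit('pan',['top','scene'],[.56,-.0145,.062],.02)
E
python3 go.py .427 -.0235 .189 .062
```

```text
clock: 4.05
position: [0.4284, -0.0231, 0.1902]
ee_rot: [3.14, 0.1, 0.002]
force: [-0.7, 0.2, 0.5]
width: 0.637
gripper_force: 0.0
clock: 4.55
position: [0.428, -0.0227, 0.1894]
ee_rot: [-3.14, -0.102, -0.0]
force: [-0.8, 0.7, 1.6]
width: 0.217
gripper_force: 15.0
top [225.9, 313.7] [231.7297039  318.49577424] 892
scene [263.5, 316.1] [266.06180171 310.11019457] 1229
pan ['top'] [ 0.591  -0.0099  0.0661] 0.523
pan ['scene'] [ 0.5519 -0.0142  0.0904] 0.331
pan ['top', 'scene'] [ 0.5621 -0.0124  0.0964] 0.865
clock 4.75 pos [ 0.428  -0.0226  0.1893] yaw 0.0652 F [-1.4  1.2  1.7] w 0.21544148004650804 tiltz [ 0.  0. -1.]
shift [-0.0011  0.0008  0.0003] roll 0.003
```

```bash
python3 go.py .462 .031 .189 -.05; python3 -m inch '0.010 -0.012 0 0.03 0.01; 0.020 -0.025 0 0.06 0.01; 0.030 -0.038 0 0.085 0.01; 0.037 -0.051 0 0.115 0.01; 0.037 -0.051 0 0.115 0.01' 20;  python3 go.py .462 .031 .189 -.05
python3 - <<'E'
from h import *
save('wrist','w2.png'); im=save('top','t2.png')
cv2.imwrite('pics/t2c.png',cv2.resize(im[100:300,220:420,::-1],None,fx=3,fy=3,interpolation=cv2.INTER_CUBIC))
E
```

```text
clock 4.75 pos [ 0.428  -0.0226  0.1893] yaw 0.0652 F [-1.4  1.2  1.7] w 0.21544148004650804 tiltz [ 0.  0. -1.]
shift [ 0.0374 -0.0513  0.0003] roll 0.115
clock: 5.25
position: [0.4623, 0.0319, 0.1892]
ee_rot: [-3.14, 0.077, -0.001]
force: [1.6, 1.6, -0.7]
width: 0.214
gripper_force: 20.0
clock 5.25 pos [0.4623 0.0319 0.1892] yaw -0.0489 F [ 1.6  1.6 -0.7] w 0.21440545318023133 tiltz [ 0.001  0.001 -1.   ]
shift [-0.0003  0.0009  0.0002] roll 0.001
```

View pics/w2.png

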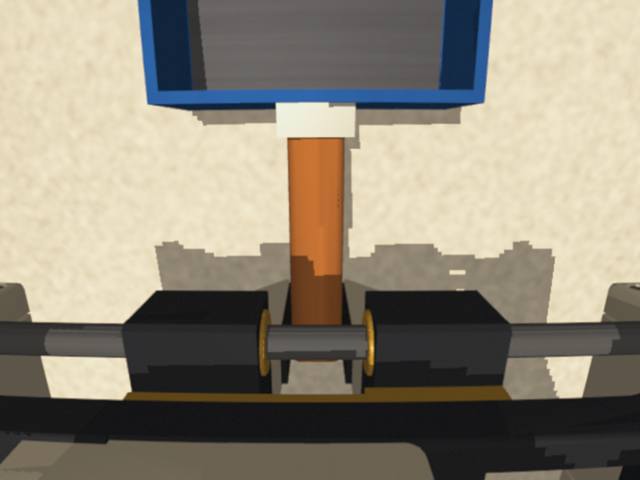

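View pics/t2c.png

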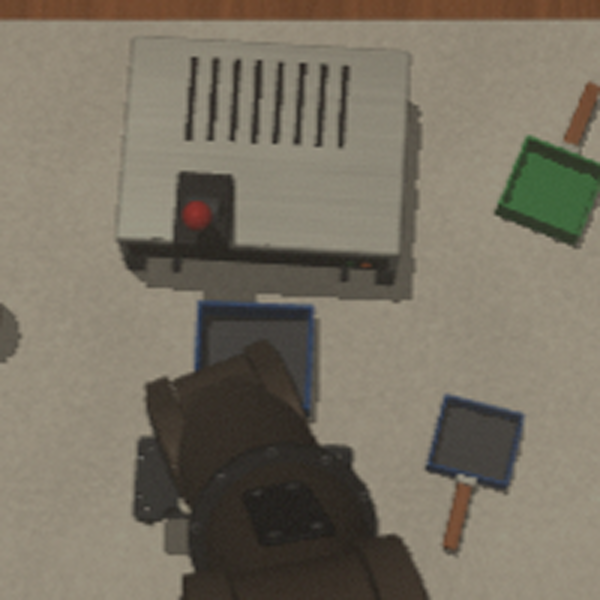

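The pan is gripped straight, with its near rim at wrist row 103, columns 150 to 485. The top crop shows the hood corners at about (38,133), (52,410), (252,404), (238,118) and the rail front ends at (265,178) and (275,345).

```bash
python3 - <<'E'
from h import *
a=[at('wrist',p,.04) for p in[(103,150),(103,485)]]; d=a[0]-a[1]; print('near wall',a,'yaw',-np.arctan2(d[0],d[1]),'width',np.hypot(d[0],d[1]),'mid',(a[0]+a[1])/2)
h=[at('top',(100+r/3,220+c/3),.105) for r,c in[(38,133),(52,410),(252,404),(240,118)]]
print(h); 
for i,j in((0,1),(3,2)): d=h[i]-h[j]; print('yaw',-np.arctan2(d[0],d[1]),np.hypot(d[0],d[1]))
for i,j in((0,3),(1,2)): d=h[i]-h[j]; print('yaw',np.arctan2(d[1],d[0]),np.hypot(d[0],d[1]))
m=sum(h)/4; print('origin',m-np.array([.03*np.cos(.05),-.03*.05,0]))
for r,c in[(268,178),(278,345)]: print('rail',at('top',(100+r/3,220+c/3),.016))
# pan far edge
for r,c in[(303,199),(306,313)]: print('pan far',at('top',(100+r/3,220+c/3),.04))
E
python3 go.py .462 .031 .189 -.05
```

```text
near wall [array([0.5475, 0.0813, 0.04  ]), array([ 0.5423, -0.0279,  0.04  ])] yaw -0.04758310327698324 width 0.1093237394164689 mid [0.5449 0.0267 0.04  ]
[array([0.8816, 0.1359, 0.105 ]), array([ 0.8673, -0.1214,  0.105 ]), array([ 0.6745, -0.1133,  0.105 ]), array([0.6862, 0.146 , 0.105 ])]
yaw -0.05552003052715692 0.25769707022005506
yaw -0.04509089659876691 0.2595638264473692
yaw -0.05164288406003945 0.19566085454172996
yaw -0.04198775631181188 0.19297007540030653
origin [0.74743749 0.0133     0.105     ]
rail [0.6857 0.0981 0.016 ]
rail [ 0.6755 -0.0619  0.016 ]
pan far [0.6445 0.0761 0.04  ]
pan far [ 0.6414 -0.0311  0.04  ]
clock 5.35 pos [0.4618 0.0308 0.1893] yaw -0.048 F [-0.   2.1 -0.7] w 0.21861658772228956 tiltz [ 0.001  0.    -1.   ]
shift [ 0.0002 -0.0002  0.0003] roll 0.002
```

```bash
python3 go.py .6086 .0218 .189 -.049; python3 -m inch '0.010 0.002 0 0 0.01; 0.025 0.002 0 0 0.01; 0.040 0.002 0 0 0.01; 0.055 0.002 0 0 0.01; 0.070 0.002 0 0 0.01'; python3 -m inch '0.012 0 0 0 0.01; 0.024 0 0 0 0.01; 0.036 0 0 0 0.01; 0.046 0 0 0 0.01; 0.046 0 0 0 0.01';python3 go.py .6086 .0218 .189 -.049
```

```text
clock 5.35 pos [0.4618 0.0308 0.1893] yaw -0.048 F [-0.   2.1 -0.7] w 0.21861658772228956 tiltz [ 0.001  0.    -1.   ]
shift [0.1471 0.0019 0.0004] roll 0.001
clock: 5.85
position: [0.5304, 0.0237, 0.1889]
ee_rot: [3.14, -0.079, -0.006]
force: [-4.7, 0.1, 4.6]
width: 0.217
gripper_force: 20.0
clock: 6.35
position: [0.5786, 0.0219, 0.1892]
ee_rot: [3.14, -0.08, 0.003]
force: [2.1, -1.0, -0.1]
width: 0.215
gripper_force: 20.0
clock 6.35 pos [0.5786 0.0219 0.1892] yaw -0.0511 F [ 2.1 -1.  -0.1] w 0.21523089811463544 tiltz [ 0.002 -0.    -1.   ]
shift [ 0.0299 -0.0014  0.0003] roll -0.002
```

```bash
python3 -m inch '0.008 -0.0003 0 0 0.01; 0.016 -0.0007 0 0 0.01; 0.024 -0.001 0 0 0.01; 0.030 -0.0014 0 0 0.01; 0.030 -0.0014 0 0 0.01';python3 go.py .6086 .0218 .189 -.049
python3 - <<'E'
from h import *
save('wrist','w3.png'); im=save('scene','s3.png')
cv2.imwrite('pics/s3c.png',cv2.resize(im[180:400,180:420,::-1],None,fx=2.5,fy=2.5,interpolation=cv2.INTER_CUBIC))
E
```

```text
clock: 6.85
position: [0.6085, 0.0225, 0.1893]
ee_rot: [-3.14, 0.079, -0.003]
force: [1.7, 0.1, 0.4]
width: 0.215
gripper_force: 20.0
clock 6.85 pos [0.6085 0.0225 0.1893] yaw -0.0505 F [1.7 0.1 0.4] w 0.21511422691576204 tiltz [ 0.002  0.    -1.   ]
shift [0.0001 0.0007 0.0003] roll -0.001
```

View pics/w3.png

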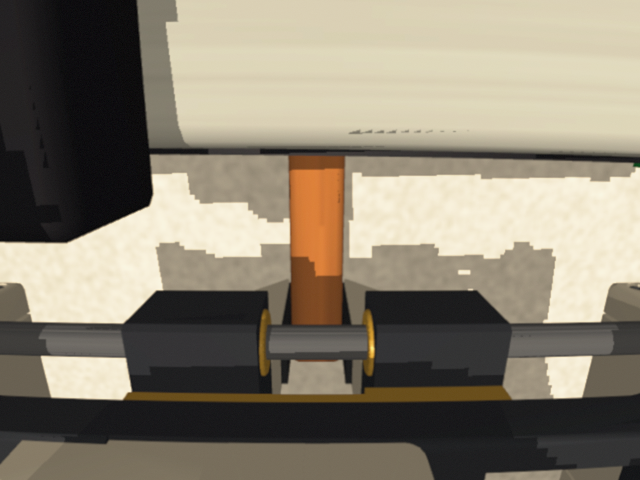

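View pics/s3c.png

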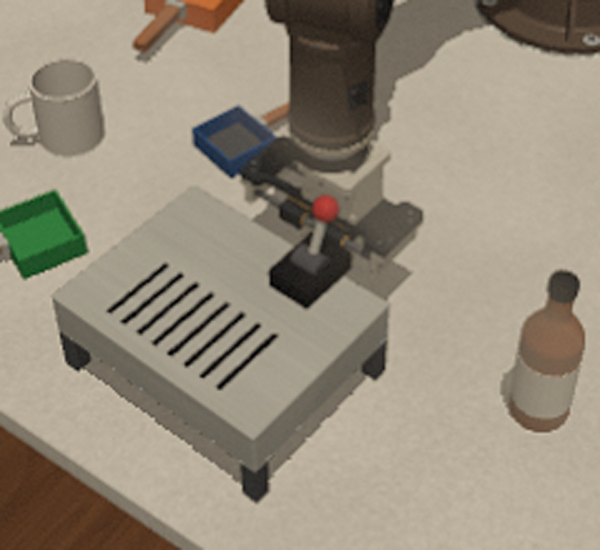

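The wrist view shows the hood front edge crossing at row ~152 with only the handle and no blue pan showing. In the scene view the lever (ball at crop (208,326)) is still off.

Run:
```python
from h import *
c=arm.get_calibration('wrist'); print(np.array(c['pose'])[:3,3])
for z in(.05,.105):
  for p in[(148,165),(155,165),(150,317),(155,317),(154,600),(161,600)]: print(z,p,at('wrist',p,z))
print('hood edge expected', .7474-.07*np.cos(.049), proj('wrist',[[.6775,.018,.05],[.6775,.018,.105]]))
print(proj('wrist',[[.6915,.018,.04]]))
```

```text
[0.68189331 0.01899499 0.16976003]
0.05 (148, 165) [0.6799 0.066  0.05  ]
0.05 (155, 165) [0.6778 0.0664 0.05  ]
0.05 (150, 317) [0.6767 0.0191 0.05  ]
0.05 (155, 317) [0.6752 0.0191 0.05  ]
0.05 (154, 600) [ 0.6719 -0.0708  0.05  ]
0.05 (161, 600) [ 0.6697 -0.0711  0.05  ]
0.105 (148, 165) [0.6808 0.0444 0.105 ]
0.105 (155, 165) [0.6797 0.0446 0.105 ]
0.105 (150, 317) [0.6791 0.019  0.105 ]
0.105 (155, 317) [0.6783 0.0191 0.105 ]
0.105 (154, 600) [ 0.6765 -0.0296  0.105 ]
0.105 (161, 600) [ 0.6753 -0.0297  0.105 ]
hood edge expected 0.6774840181873426 [[147.24047847 320.34278429]
 [159.41995897 323.6450862 ]]
[[102.00413324 317.97096838]]
```

```bash
python3 -m inch '0 0 0 0 0.06; 0 0 0 0 0.06; 0 0 0 0 0.06; 0 0 0 0 0.06; -0.01 0 0 0 0.06'; python3 -m inch '-0.03 0 0 0 0.06; -0.06 0 0 0 0.06; -0.08 0 0 0 0.06; -0.08 0 -0.05 0 0.06; -0.08 0 -0.10 0 0.02'; python3 go.py .52 .07 .335 -.049
```

```text
clock: 7.45
position: [0.598, 0.023, 0.1894]
ee_rot: [-3.14, 0.079, -0.002]
force: [-0.0, 0.0, 0.4]
width: 0.604
gripper_force: 0.0
clock: 7.95
position: [0.5154, 0.0271, 0.2893]
ee_rot: [3.14, -0.078, -0.007]
force: [1.7, 0.3, 0.7]
width: 0.606
gripper_force: 0.0
clock 7.95 pos [0.5154 0.0271 0.2893] yaw -0.0495 F [1.7 0.3 0.7] w 0.6063287547205368 tiltz [-0.005 -0.001 -1.   ]
shift [ 0.0023 -0.043  -0.0458] roll -0.0
```

```bash
python3 go.py .600 .0722 .348 -.049; python3 -m inch '0.02 -0.041 -0.058 0 0; 0.05 -0.041 -0.058 0 0; 0.082 -0.041 -0.058 0 0; 0.082 -0.041 -0.058 0 0; 0.082 -0.041 -0.058 0 0'; python3 -m inch '0 0 0 0 0; 0 0 0 0 0; 0 0 0 0 0'; python3 go.py .7069 .067 .348 -.049
python3 - <<'E'
from h import *
arm.get_image('wrist')
print([(r['conf'],at('wrist',r['point'],.18),r['point']) for r in arm.place_of('wrist','switch_tip')])
E
```

```text
clock 7.95 pos [0.5154 0.0271 0.2893] yaw -0.0495 F [1.7 0.3 0.7] w 0.6063287547205368 tiltz [-0.005 -0.001 -1.   ]
shift [ 0.082  -0.0492 -0.0591] roll -0.0
clock: 8.45
position: [0.6009, 0.0638, 0.3466]
ee_rot: [3.14, -0.079, -0.002]
force: [-0.3, 0.9, -0.6]
width: 0.177
gripper_force: 0.0
clock: 8.75
position: [0.6008, 0.0638, 0.3472]
ee_rot: [3.14, -0.079, -0.001]
force: [-0.0, -0.2, -0.3]
width: 0.007
gripper_force: 0.0
clock 8.75 pos [0.6008 0.0638 0.3472] yaw -0.0502 F [-0.  -0.2 -0.3] w 0.0070496551932535114 tiltz [-0.001 -0.    -1.   ]
shift [ 0.1058 -0.0085 -0.0009] roll -0.001
[(0.65, array([0.686 , 0.0702, 0.18  ]), [101.4, 288.1])]
```

```bash
python3 -m inch '0.0 -0.008 0 0 0; 0.02 -0.008 0 0 0; 0.04 -0.008 0 0 0; 0.06 -0.008 0 0 0; 0.075 -0.008 0 0 0'; python3 -m inch '0.01 0 0 0 0; 0.018 0 0 0 0; 0.024 0 0 0 0; 0.028 0 0 0 0; 0.028 0 0 0 0'; python3 go.py .7069 .067 .348 -.049;  python3 - <<'E'
from h import *
im=save('scene','s4.png')
cv2.imwrite('pics/s4c.png',cv2.resize(im[180:400,180:420,::-1],None,fx=2.5,fy=2.5,interpolation=cv2.INTER_CUBIC))
E
```

```text
clock: 9.35
position: [0.6775, 0.0689, 0.3472]
ee_rot: [-3.14, 0.078, 0.001]
force: [-1.8, 0.9, 1.5]
width: 0.006
gripper_force: 0.9
clock: 9.85
position: [0.705, 0.0667, 0.3471]
ee_rot: [3.14, -0.079, 0.0]
force: [0.7, -0.6, -1.0]
width: 0.004
gripper_force: 0.0
clock 9.85 pos [0.705  0.0667 0.3471] yaw -0.0503 F [ 0.7 -0.6 -1. ] w 0.003786984202125691 tiltz [ 0. -0. -1.]
shift [ 0.0019 -0.0004 -0.0009] roll -0.001
```

View pics/s4c.png

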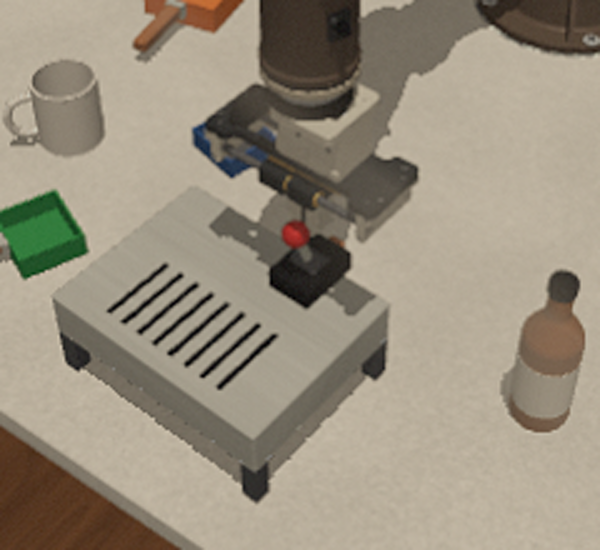

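The lever now leans to the back, ball at crop (234,296). I'll push on in small steps until force shows the end stop.

```bash
cat > ball.py <<'E'
from h import *
im=arm.get_image('scene').astype(int); m=(im[...,0]>100)&(im[...,0]>2.2*im[...,1])&(im[...,0]>2.2*im[...,2])
n,l,st,c=cv2.connectedComponentsWithStats(m.astype(np.uint8))
t=proj('scene',[[.72,.07,.18]])[0]; i=1+np.argmin(np.hypot(c[1:,1]-t[0],c[1:,0]-t[1])+1e3*(st[1:,4]<10)); P=at('scene',c[i][::-1],.18)
print(c[i],st[i],P,'lever',.5+np.arcsin(np.clip((P[0]-.7474-.0025+.045)/.06,-1,1)))
E
python3 ball.py; python3 -m inch '0.003 0 0 0 0; 0.005 0 0 0 0; 0.005 0 0 0 0'; python3 ball.py
```

```text
[297.5625 273.3375] [293 269  10  10  80] [0.7262 0.0662 0.18  ] lever 0.8629140672708886
clock: 10.25
position: [0.7099, 0.0664, 0.3472]
ee_rot: [3.14, -0.079, -0.0]
force: [-0.9, 0.4, -0.5]
width: 0.001
gripper_force: 0.3
[296.41558442 274.96103896] [292 270  10  10  77] [0.7319 0.0671 0.18  ] lever 0.9667653390472972
```

```bash
python3 -m inch '0.002 0 0 0 0; 0.004 0 0 0 0; 0.004 0 0 0 0; 0.004 0 0 0 0'; python3 ball.py;  python3 -m inch '0.002 0 0 0 0; 0.003 0 0 0 0; 0.003 0 0 0 0; 0.003 0 0 0 0'; python3 ball.py
```

```text
clock: 10.7
position: [0.7134, 0.0663, 0.3471]
ee_rot: [3.14, -0.079, -0.002]
force: [-5.1, -0.0, 0.1]
width: 0.006
gripper_force: 2.3
[295.5443038  276.27848101] [291 272  10  10  79] [0.7364 0.068  0.18  ] lever 1.0527151130967853
clock: 11.15
position: [0.7148, 0.0664, 0.3469]
ee_rot: [3.14, -0.078, -0.009]
force: [-14.5, -0.4, 6.0]
width: -0.001
gripper_force: 7.5
[295.51851852 276.38271605] [291 272  10  10  81] [0.7367 0.0681 0.18  ] lever 1.0586005653428021
```

End stop reached. I'll retreat and check.

```bash
python3 -m inch '-0.02 0 0 0 0; -0.06 0 0 0 0; -0.10 0 0 0 0; -0.15 0 -0.03 0 0; -0.17 0 -0.06 0 0'; python3 -m inch '-0.02 0 0 0 0; -0.02 0 0 0 0; -0.02 0 0 0 0; -0.02 0 0 0 0; -0.02 0 0 0 0'; python3 ball.py
python3 - <<'E'
from h import *
save('wrist','w5.png')
for q,z in dict(pan_handle=.028,mug=0,oil=0,bowl=0).items():
    for cam in ('top','scene','wrist'):
        if q=='pan_handle' or cam!='wrist':
            arm.get_image(cam)
            print(q,cam,[(round(r['conf'],2),at(cam,r['point'],z)) for r in arm.place_of(cam,q)[:3]])
E
```

```text
clock: 11.7
position: [0.5444, 0.0747, 0.4067]
ee_rot: [3.14, -0.078, -0.004]
force: [0.7, -1.3, 1.5]
width: 0.006
gripper_force: 0.0
clock: 12.2
position: [0.5279, 0.0755, 0.4066]
ee_rot: [3.141, -0.08, -0.001]
force: [0.1, -0.0, -0.3]
width: 0.003
gripper_force: 0.0
[295.80487805 276.24390244] [291 272  11  10  82] [0.736  0.0684 0.18  ] lever 1.0449008865394647
pan_handle top [(0.83, array([ 0.4347, -0.3805,  0.028 ])), (0.81, array([ 0.4254, -0.1533,  0.028 ])), (0.62, array([0.6224, 0.0186, 0.028 ]))]
pan_handle scene [(0.86, array([ 0.4291, -0.1615,  0.028 ])), (0.81, array([ 0.8579, -0.2868,  0.028 ])), (0.61, array([ 0.431 , -0.4009,  0.028 ]))]
pan_handle wrist [(0.92, array([0.6172, 0.0221, 0.028 ])), (0.79, array([ 0.4354, -0.1522,  0.028 ]))]
mug top []
mug scene [(0.94, array([ 0.6197, -0.3554,  0.    ]))]
oil top [(0.57, array([0.6462, 0.2953, 0.    ]))]
oil scene [(0.6, array([0.6488, 0.299 , 0.    ]))]
bowl top [(0.68, array([0.455 , 0.3642, 0.    ]))]
bowl scene [(0.85, array([0.4646, 0.362 , 0.    ]))]
```

View pics/w5.png

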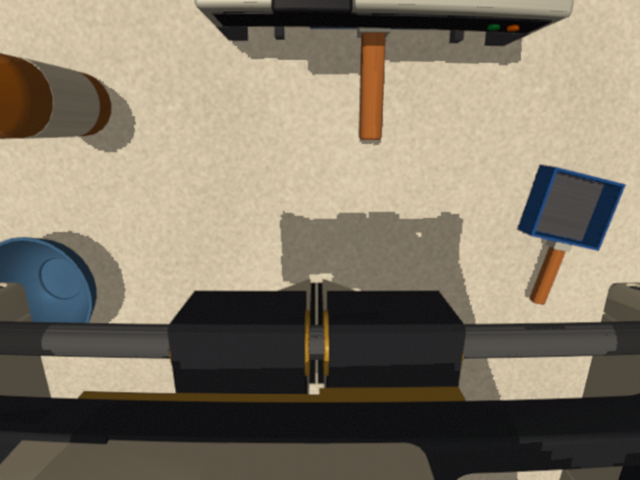

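The wrist view shows the handle sticking out at columns 362–385, between the rail ends at about 279 and 457, with no blue body showing. The bottle and bowl have not moved in this view; the scene camera puts the mug about 15 mm from its first estimate, but nothing has been near it.

```bash
python3 -c "
from cell import arm
print(arm.sign_off())"
```

```text
the job is handed in; nothing more can be done
None
```

I slid the blue pan fully under the hood, about 3 mm off centre by camera estimate, flipped the switch to its end stop, and handed the job in at about 13 s; hand-in returned no verdict.

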